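# Load a lens carrier past the check flap of an inspection tunnel

### The arm

A 6-joint arm with a two-finger parallel gripper is mounted at the origin on the work surface. World frame = base frame: x ahead of the robot, y to its left, z up, the work surface at z = 0. Lengths are in mm, angles in degrees, forces in N, time in s.
With the tool pointing down it reaches from about 325 to 775 mm from the base axis. Payload 5.5 kg.
Tool frame: the origin (TCP) lies at the very end of the fingers, on their centre line; the grasp point (between the pads) lies 19 mm behind it; z points along the fingers, y is the direction in which the jaws open and shut (so a half turn about z gives the same grasp; the last joint's range is limited). The gripper opens to 85 mm and grips with 20 to 120 N. Pads are 22 mm wide; open, the fingers measure 114 mm over their backs; the gripper's body (76 mm by 85 mm) begins 54 mm behind the grasp point. The pads swing forward as they close: fully open they stand 13 mm farther back than shut.
Start: joints at [-76.129, 5.22, 70.514, -0, 104.267, -3.249], TCP at [176.624, -573.429, 231.275] pointing down, gripper open.
Joint ranges: [-164.24, 164.24], [-49.07, 125.15], [9.68, 141.18], [-86.29, 266.29], [3.28, 154.24], [-151.56, 151.56]. Speed limits (degrees/s): [147.25, 147.25, 172.46, 180, 180, 180].

### API

Orientations are given as a 3x3 rotation matrix whose columns are the frame's x, y, z axes.
In Python, from bench import read_state, grab_frame, sign_off gives the robot as it stands.
- The arm moves only by the shell command python3 -m handwheel 'ROWS'. ROWS is JSON, a list of rows, each an object with "linear": the shift along the tool's x, y, z in cm, a list of three; "turn": the turn, a rotation vector about the tool's x, y, z in rad, a list of three; "gripper": the closure, from 0 (fully open) to 1 (shut). A call has 1 to 20 rows; each row shifts and turns the commanded pose from where the row before left it, along the tool's axes as they then stand; what a row does not reach is not made up. A row lasts 1/10 s, in which the tool goes at most 50 mm and 8.59 degrees, less where a joint would pass 70% of its speed; a pose out of reach is approached as far as the arm can. A call is refused whole if a number of a shift passes 5 or a number of a turn 0.15, either way. A call with a gripper value outside its range is refused whole. The fingers move at their own pace and stop on an object; the grip force is fixed at half the most. Time passes only in rows, so rows that do not move let the fingers close. It gives the time, the measured TCP pose, the force and the opening at its end, in the units of the state.
- read_state(): the state, without advancing time (a new reading comes with each control period).
- grab_frame(name): name is "side" or "top"; returns a dict with "img" (400x640x3 uint8, red, green, blue), "fovy" (degrees; the focal length in pixels is half the picture's height over the tangent of half this angle, whatever the lens; pixels are square), "cx", "cy" (the principal point, pixels), "R" (3x3) and "t" (3): a world point X has camera coordinates R X + t. Camera axes: x right, y down, z forward; pixel columns grow to the right and rows downward; lengths in mm; the calibration is good to about 2 mm. A picture is of the moment at which its call begins. There is no depth.
- sign_off(): hands the job in, once; it reports no verdict.
The state is a dict: "clock": time; "joint_positions": joint angles; "qd": joint speeds; "tau": joint torques, N m; "tcp_pos": TCP position; "orientation": TCP orientation; "wrist_force": force on the tool from outside, world axes, zero at the start; "wrist_torque": the same for the moment, N m; "grip_width": opening from 0.0 (shut) to 1.0 (fully open).
Only numpy, scipy, OpenCV 4.12 (cv2) and the standard library are available. Lean on these libraries where they do the work, as an engineer would, in place of code of your own. Each camera call takes 0.05 s, during which the arm holds its last target.

### The job

Take the lens carrier by its grip block, set it upright on the open entry lane of the inspection tunnel, lengthwise in front of the flap, then push it from behind through the gate, its block swinging the hinged check flap open, until the whole carrier is inside the chamber and the flap has fallen fully shut behind the block. Keep the carrier from tipping over, and leave the dish, the bottle and the V-block where they stand.

Things in the scene. Friction and masses are not known exactly. Their poses are not given: they have to be found in the camera images.
- tunnel: Fixed inspection tunnel: lane, gate with flap, clear chamber. Origin: on the table, on the lane's centre line, 6 mm before the flap's plane; x points along the lane into the chamber, z up; the lane runs roughly from the robot's right to its left. Flat floor, 8 mm thick (top at z = 8 mm), 120 mm wide, from x = -165 to 170 mm.
- lane (a point): On the floor of the open entry lane, on its centre line (tunnel frame x = -85 mm, z = 8 mm); axes as the tunnel's. The lane runs from x = -165 to -12 mm between two straight side rails, 8 mm thick, 14 mm high above the floor, 96 mm apart inside; it is open above and at its near end.
- gate (a point): On the floor under the middle of the gate frame (tunnel frame x = -3 mm). The grey frame spans x = -12 to 6 mm; opening 96 mm wide, 80 mm high above the floor; top bar from z = 88 to 100 mm. A tool pointing straight down cannot follow a part under the bar: lean it back about 40 degrees, tips forward and near the floor.
- chamber (a point): On the floor inside the chamber (tunnel frame x = 85 mm, z = 8 mm). The chamber reaches from the flap (x = 6 mm) to x = 164 mm, 96 mm wide inside, with clear side walls, end wall and roof (z = 92 to 96 mm). The carrier may stand anywhere in it that has all of it past the gate frame and lets the flap shut.
- flap (a joint): Hinge angle of the steel check flap, rad: 0 hanging shut, growing as its lower edge swings into the chamber (stop at 1.5); opens only inwards. Flap 90 mm wide, 50 mm long, 4 mm thick, 60 g, lightly sprung: under 1 N at its lower edge opens it and it falls shut by itself once the carrier's block is some 45 mm past its plane and the tool is out.
- flap_hinge (a point): Hinge axis of the flap, at its middle: in the tunnel's frame x = 6, y = 0, z = 86 mm. The flap hangs down from here to 28 mm above the floor: the carrier's base passes under it, the grip block does not.
- carrier: Loose lens carrier, about 0.3 kg, the same from either end. Grey base 120 (x) by 70 (y) by 24 mm high; on it glass lenses 38 mm across, 8 mm high, at x = +39 and -39 mm, and in the middle a grip block, 26 mm along x, 24 mm across y, from 24 to 52 mm above the underside. Origin: centre of the underside; z up. Starts on the table before the lane's open end or beyond the chamber, yaw within 0.8 rad.
- dish: Bystander: round closed glass dish, 94 mm across, 26 mm high, at the other end of the tunnel from the carrier. Origin: centre of the underside.
- bottle: Bystander: white bottle 60 mm across, 130 mm high. Origin: centre of the underside.
- vblock: Bystander: dark steel V-block 70 x 60 mm, 47 mm high. Origin: centre of the underside.
There are look-alikes about, which are no part of the job. What is shaped like the carrier but purple or red is not meant.

How it is judged:
By the outcome, as a careful person would: the job done as asked, in the order asked, and still so for the second after the job is handed in, with the robot touching nothing.
It also fails if it takes over 58 s, if anything falls off the work surface, if the arm or the gripper's body presses on something with over 40 N, if the wrist force passes 120 N, or if a joint passes its speed limit or range.

## Working session

There is one attempt and no reset: what is moved stays moved. The work goes in short steps, Python scripts to look and compute and a shell command to move; the robot and the scene stay as the last step left them, time stands still between calls to the robot, and variables do not carry over. Pictures are saved under pics/ and viewed, and the job is handed in when it is done.

```bash
mkdir -p pics; ls; python3 - <<'E'
from bench import *
import cv2
print(read_state())
for n in("side","top"):
    f=grab_frame(n); cv2.imwrite(f"pics/{n}0.png",f["img"][:,:,::-1]); print(n,f["fovy"],f["cx"],f["cy"],f["R"],f["t"],[k for k in f])
E
```

```text
pics
{'clock': 0.0, 'joint_positions': array([-7.61298867e+01,  5.26218993e+00,  7.05832989e+01, -2.96697626e-04,
        1.04267239e+02, -3.24953065e+00]), 'qd': array([ 0.00451104, -0.0393681 ,  0.11246595,  0.10026355, -0.07164782,
        0.11182387]), 'tau': array([-1.56808590e-03, -4.58732378e+01, -4.18027675e+01, -2.32923512e-04,
        1.14883334e-02,  2.30122801e-06]), 'tcp_pos': array([ 176.5383018 , -573.13321218,  230.14648699]), 'orientation': array([[ 9.55692546e-01,  2.94366321e-01, -4.76516024e-04],
       [ 2.94366687e-01, -9.55690645e-01,  1.90889286e-03],
       [ 1.06511861e-04, -1.96458512e-03, -9.99998065e-01]]), 'wrist_force': array([ 0.54189743, -0.29727182,  0.32428721]), 'wrist_torque': array([0.02978087, 0.04443232, 0.00022502]), 'grip_width': 1.0017251856552822}
side 47.73644686665402 319.33417477998825 200.57847911896687 [[-0.90743676 -0.4200646   0.01021067]
 [-0.25756657  0.53687526 -0.80338311]
 [ 0.33199095 -0.73164929 -0.59537495]] [ 524.92127679  206.94412581 1091.86558029] ['img', 'fovy', 'cx', 'cy', 'R', 't']
top 45.98962500336573 325.8425658174243 201.4242588932289 [[ 0.01268812 -0.99990482 -0.00541922]
 [-0.99244564 -0.0119317  -0.12210357]
 [ 0.12202729  0.00692755 -0.99250257]] [  33.05085803  589.08124933 1360.71173576] ['img', 'fovy', 'cx', 'cy', 'R', 't']
```

View pics/side0.png

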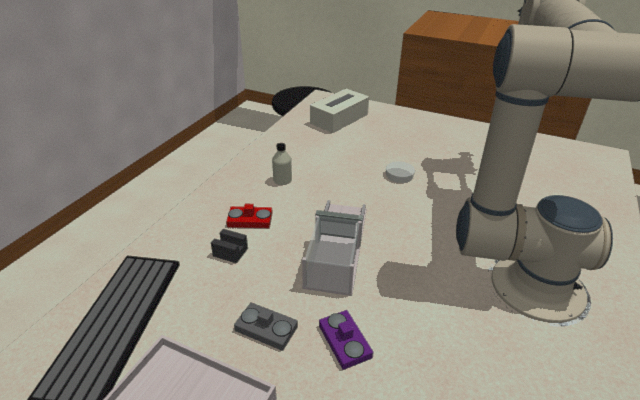

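View pics/top0.png

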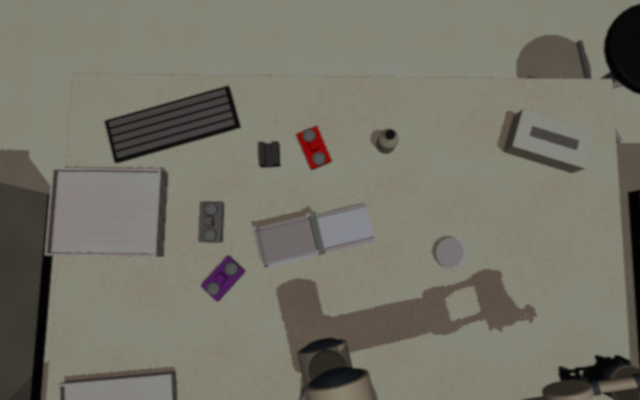

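```bash
cat > h.py <<'E'
import numpy as np, cv2
from bench import *
def K(f):
    F=f["img"].shape[0]/2/np.tan(np.radians(f["fovy"]/2)); return F
def ray(f,u,v,z):
    F=K(f); d=np.array([(u-f["cx"])/F,(v-f["cy"])/F,1.]); R=np.array(f["R"]);t=np.array(f["t"])
    o=-R.T@t; d=R.T@d; s=(z-o[2])/d[2]; return o+s*d
def proj(f,X):
    c=np.atleast_2d(X)@np.array(f["R"]).T+f["t"]; return c[:,:2]/c[:,2:]*K(f)+[f["cx"],f["cy"]]
def crop(n,x0,y0,x1,y1,s,name,ov=None):
    f=grab_frame(n); im=f["img"][y0:y1,x0:x1,::-1].copy()
    im=cv2.resize(im,None,fx=s,fy=s,interpolation=cv2.INTER_CUBIC)
    if im.mean()<130: im=cv2.convertScaleAbs(im,alpha=1.4,beta=0)
    cv2.imwrite("pics/"+name,im); return f
E
python3 - <<'E'
from h import *
crop("top",180,190,380,300,4,"t1.png")
crop("side",200,190,380,380,3,"s1.png")
E
```

```text
(no output)
```

View pics/t1.png

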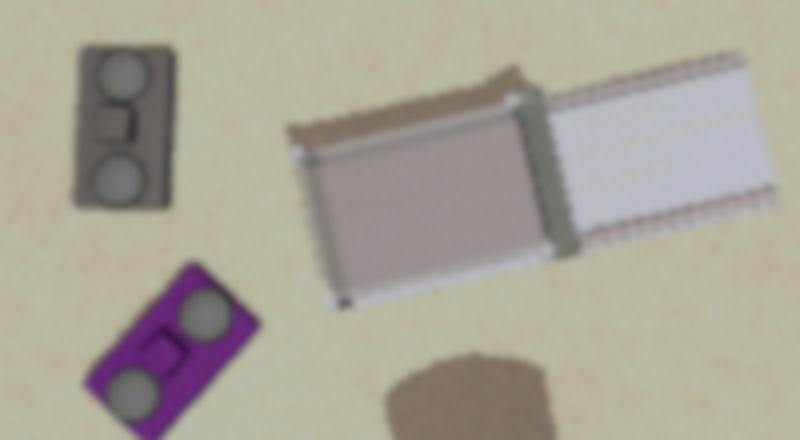

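View pics/s1.png

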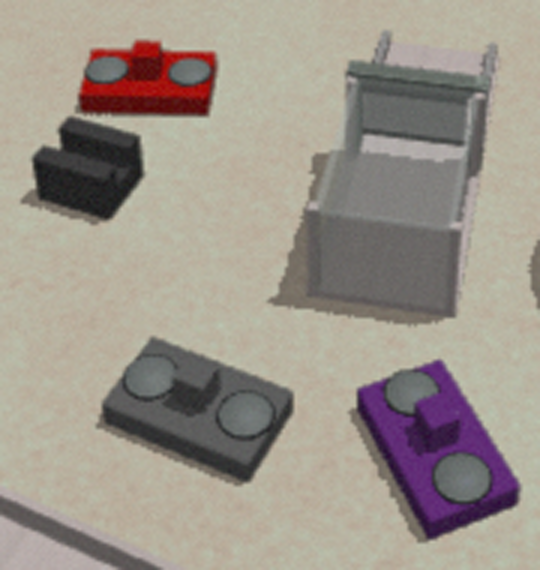

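```bash
python3 - <<'E'
from h import *
crop("top",245,195,385,275,5,"t2.png")
crop("side",295,195,375,300,5,"s2.png")
crop("top",190,190,240,250,8,"t3.png")
crop("side",230,295,305,355,8,"s3.png")
E
```

```text
(no output)
```

View pics/t2.png

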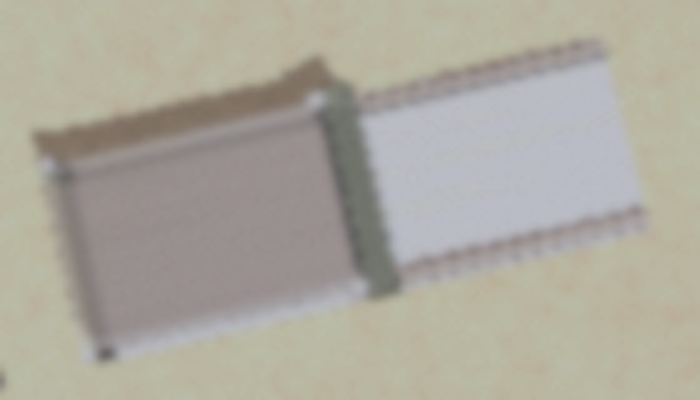

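View pics/s2.png

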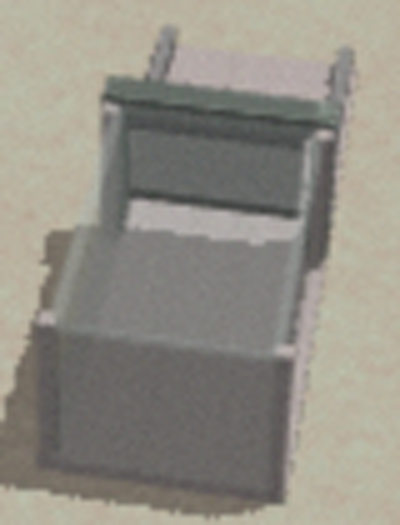

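View pics/t3.png

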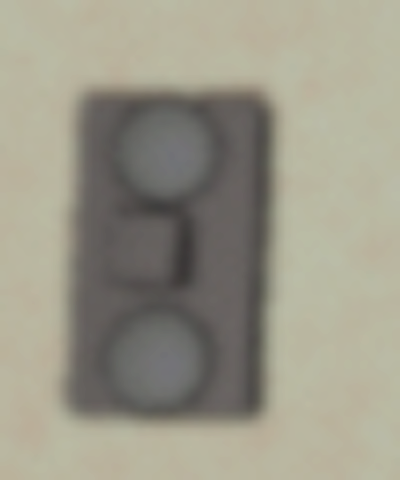

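View pics/s3.png

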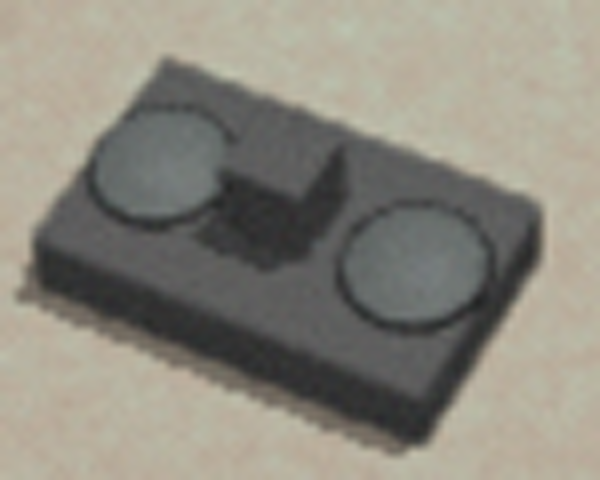

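```bash
cat > fit.py <<'E'
from h import *
from scipy.optimize import least_squares
ft=grab_frame("top"); fs=grab_frame("side")
def P(p,L):
    x,y,a=p[:3];c,s=np.cos(a),np.sin(a); L=np.array(L,float)
    return np.c_[x+c*L[:,0]-s*L[:,1], y+s*L[:,0]+c*L[:,1], L[:,2]]
T=lambda l,s,o:np.array(l,float)/s+o
# carrier
Lt=[(39,0,32),(-39,0,32),(0,0,52),(60,35,24),(60,-35,24),(-60,35,24),(-60,-35,24)]
It=T([(166,152),(159,360),(146,248),(82,94),(256,94),(70,412),(247,414)],8,[190,190])
Ls=[(39,0,32),(-39,0,32),(-60,-35,24),(60,-35,24),(60,35,24),(-60,35,24)]
Is=T([(416,262),(162,163),(168,60),(540,208),(422,400),(37,245)],8,[230,295])
# in the side picture x(world) grows leftwards/toward.. try both
for perm in (0,1):
    Lss=[(-a,-b,c) for a,b,c in Ls] if perm else Ls
    r=lambda p:np.r_[(proj(ft,P(p,Lt))-It).ravel(),(proj(fs,P(p,Lss))-Is).ravel()]
    q=least_squares(r,[520,180,0]); print("carrier",q.x,np.degrees(q.x[2]),q.cost); 
    print(np.round(q.fun.reshape(-1,2),1).tolist())
    for f,L,I in((ft,Lt,It),(fs,Lss,Is)):
        q=least_squares(lambda p:(proj(f,P(p,L))-I).ravel(),[520,180,0]); print(q.x,q.cost)
def tl(w,v):
    a=[(-165,-48,8),(-12,w,100),(6,w,100),(-12,-w,100),(6,-w,100),(165,v,96),(165,-v,96),(-165,-56,22),(-165,56,22)]
    # world: tunnel x ~ +y, so tunnel +y ~ -x (image down)
    return a
It=T([(608,60),(398,290),(372,296),(355,88),(325,92),(95,352),(48,165),(603,42),(645,225)],5,[245,195])
def sl(w,v): return [(6,w,100),(6,-w,100),(168,v,96),(168,-v,96)]
# side: right = robot side = tunnel +y
Is=T([(340,105),(105,80),(292,348),(40,316)],5,[295,195])
r=lambda p:np.r_[(proj(ft,P(p,tl(*p[3:])))-It).ravel(),(proj(fs,P(p,sl(*p[3:])))-Is).ravel()]
q=least_squares(r,[450,20,1.7,56,50]);print("tunnel",q.x,np.degrees(q.x[2]),q.cost);print(np.round(q.fun.reshape(-1,2),1).tolist())
for f,L,I in((ft,tl,It),(fs,sl,Is)):
    q=least_squares(lambda p:(proj(f,P(p,L(*p[3:])))-I).ravel(),[450,20,1.7,56,50]); print(q.x,q.cost)
E
python3 fit.py
```

```text
carrier [526.92207366 383.09172604  -1.20900393] -69.27082285564826 5447.15703266376
[[11.6, 7.4], [-12.5, -9.6], [-0.1, -0.7], [25.6, 1.5], [11.4, 23.5], [-11.0, -24.5], [-25.8, -2.7], [-12.9, -24.0], [12.8, 17.7], [27.5, 42.6], [-11.3, -21.1], [-27.3, -47.0], [10.0, 17.2]]
[5.24945364e+02 3.82714760e+02 8.70456535e-03] 1.665565188949964
[524.08736098 387.44200749  -2.97295622] 1624.4756187941343
carrier [5.24782263e+02 3.85323796e+02 8.14695338e-02] 4.667860444826252 1645.3160207213266
[[-2.2, -0.5], [-0.3, -0.2], [-0.9, 0.1], [-2.9, 0.9], [-1.3, -0.7], [0.0, 1.3], [1.5, -0.6], [1.2, -3.5], [-0.1, -1.5], [-17.0, 23.4], [-11.6, 21.7], [16.1, -27.9], [14.6, -23.7]]
[5.24945364e+02 3.82714760e+02 8.70456535e-03] 1.665565188949964
[5.24087445e+02 3.87442095e+02 1.68550747e-01] 1624.4756172293683
tunnel [491.57746349  65.37571188   1.81415368  58.94214001  56.1103006 ] 103.94334939996989 10.80239714234926
[[0.2, -0.4], [0.7, -0.5], [-0.4, -0.2], [-0.2, -1.1], [-0.5, -0.4], [-0.6, 0.7], [0.3, -1.0], [0.9, 0.1], [1.5, 0.0], [-0.2, 2.8], [0.7, 1.9], [-0.2, 0.0], [1.1, -0.5]]
[490.61105119  65.91560261   1.81632669  58.31589455  54.03810871] 2.617188399119283
[494.34395061  63.01256646   1.82115899  60.0905487   57.57817608] 4.2766560415357935
```

```bash
sed -i 's/Ls=\[(39,0,32),(-39,0,32),(-60,-35,24),(60,-35,24),(60,35,24),(-60,35,24)\]/Ls=[(39,0,32),(-39,0,32),(-60,35,24),(60,35,24),(60,-35,24),(-60,-35,24)]/' fit.py; python3 fit.py | head -20
cat > ov.py <<'E'
from h import *
import sys
def box(x0,x1,y0,y1,z0,z1):
    c=[(x,y,z) for x in(x0,x1) for y in(y0,y1) for z in(z0,z1)]
    return [(c[i],c[j]) for i in range(8) for j in range(i+1,8) if sum(a!=b for a,b in zip(c[i],c[j]))==1]
TUN=box(-165,170,-60,60,0,8)+box(-165,-12,48,56,8,22)+box(-165,-12,-56,-48,8,22)+box(-12,6,-60,60,88,100)+box(6,168,-52,52,92,96)
CAR=box(-60,60,-35,35,0,24)+box(-13,13,-12,12,24,52)
def tr(p,L):
    x,y,a=p[:3];z0=p[3] if len(p)>3 else 0;c,s=np.cos(a),np.sin(a); L=np.array(L,float)
    return np.c_[x+c*L[:,0]-s*L[:,1], y+s*L[:,0]+c*L[:,1], L[:,2]+z0]
def draw(n,x0,y0,x1,y1,s,name,items):
    f=grab_frame(n); im=cv2.resize(f["img"][y0:y1,x0:x1,::-1],None,fx=s,fy=s,interpolation=cv2.INTER_CUBIC)
    im=cv2.convertScaleAbs(im,alpha=1.3)
    for p,segs,col in items:
        for a,b in segs:
            q=((proj(f,tr(p,[a,b]))-[x0,y0]+.5)*s).astype(int)
            cv2.line(im,tuple(map(int,q[0])),tuple(map(int,q[1])),col,1)
    cv2.imwrite("pics/"+name,im)
E
python3 - <<'E'
from ov import *
it=[((491.5,65.4,1.8145),TUN,(0,0,255)),((525,383,.01),CAR,(0,255,0))]
draw("top",190,190,390,280,4,"o1.png",it); draw("side",225,190,375,355,3.6,"o2.png",it)
E
```

```text
carrier [524.89287675 386.673201    -3.08972552] -177.0282318786948 4938.750156023373
[[-2.0, 25.7], [-1.4, -26.5], [-1.3, 0.0], [21.0, 39.7], [-24.3, 40.7], [22.1, -40.2], [-23.4, -39.5], [0.7, -2.6], [-0.3, -1.4], [-1.4, -0.6], [1.1, -2.7], [1.9, -1.2], [-1.1, -0.1]]
[5.24945364e+02 3.82714760e+02 8.70456535e-03] 1.665565188949964
[523.45364353 389.93666663  -3.13918344] 2.6602188138706615
carrier [5.24513989e+02 3.86678695e+02 4.35748815e-03] 0.2496656800911743 16.109116484069155
[[-1.6, -0.4], [-1.8, -0.1], [-1.4, 0.1], [-1.8, 0.1], [-0.2, 0.2], [-2.0, 0.5], [-0.6, 0.5], [0.4, -1.9], [0.3, -2.0], [0.0, -1.2], [1.4, -1.4], [0.7, -0.4], [-0.9, -1.3]]
[5.24945364e+02 3.82714760e+02 8.70456535e-03] 1.665565188949964
[5.23453644e+02 3.89936667e+02 2.40909427e-03] 2.6602188138591214
tunnel [491.57746349  65.37571188   1.81415368  58.94214001  56.1103006 ] 103.94334939996989 10.80239714234926
[[0.2, -0.4], [0.7, -0.5], [-0.4, -0.2], [-0.2, -1.1], [-0.5, -0.4], [-0.6, 0.7], [0.3, -1.0], [0.9, 0.1], [1.5, 0.0], [-0.2, 2.8], [0.7, 1.9], [-0.2, 0.0], [1.1, -0.5]]
[490.61105119  65.91560261   1.81632669  58.31589455  54.03810871] 2.617188399119283
[494.34395061  63.01256646   1.82115899  60.0905487   57.57817608] 4.2766560415357935
```

View pics/o1.png

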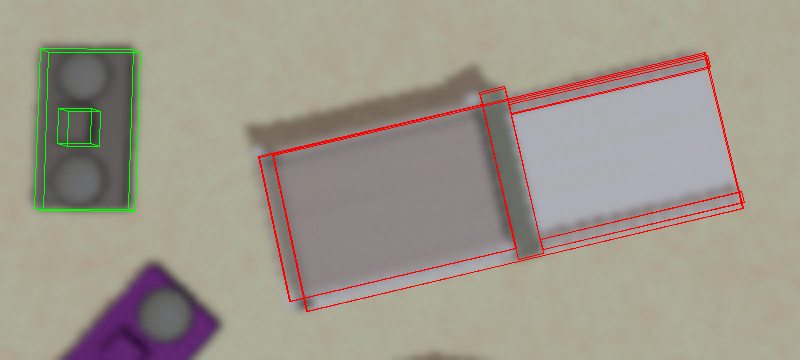

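View pics/o2.png

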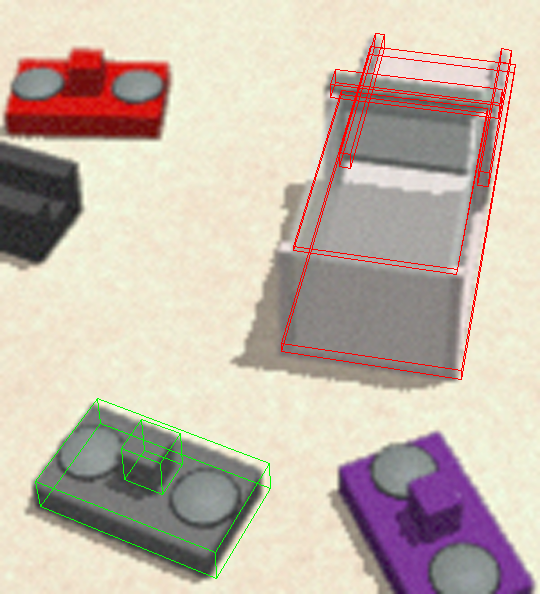

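```bash
cat > fit2.py <<'E'
from h import *
from scipy.optimize import least_squares
ft=grab_frame("top"); fs=grab_frame("side")
from ov import tr
T=lambda l,s,o:np.array(l,float)/s+o-.5+.5/s
Ct=[(39,0,32),(-39,0,32),(0,0,52),(60,35,24),(60,-35,24),(-60,35,24),(-60,-35,24)]
CIt=T([(166,152),(159,360),(146,248),(82,94),(256,94),(70,412),(247,414)],8,[190,190])
Cs=[(-a,-b,c) for a,b,c in [(39,0,32),(-39,0,32),(-60,35,24),(60,35,24),(60,-35,24),(-60,-35,24)]]
CIs=T([(416,262),(162,163),(168,60),(540,208),(422,400),(37,245)],8,[230,295])
def tl(w,v): return [(-165,-48,8),(-12,w,100),(6,w,100),(-12,-w,100),(6,-w,100),(165,v,96),(165,-v,96),(-165,-56,22),(-165,56,22)]
TIt=T([(608,60),(398,290),(372,296),(355,88),(325,92),(95,352),(48,165),(603,42),(645,225)],5,[245,195])
def sl(w,v): return [(6,w,100),(6,-w,100),(168,v,96),(168,-v,96),(-165,52,22),(-165,-52,22),(170,60,0),(170,-60,0)]
TIs=T([(340,105),(105,80),(292,348),(40,316),(345,48),(168,29),(283,500),(42,468)],5,[295,195])
def pj(f,X,k,d):
    q=(proj(f,X)-[f["cx"],f["cy"]])/K(f); return q*(1+k*(q**2).sum(1)[:,None])*K(f)+[f["cx"],f["cy"]]+d
def r(p,md):
    c=p[:3];t=p[3:6];w,v,kt,ks=p[6:10]; dt=p[10:12]; ds=p[12:14]
    if md<1: kt=ks=0
    if md<2: dt=ds=np.zeros(2)
    return np.r_[(pj(ft,tr(c,Ct),kt,dt)-CIt).ravel(),(pj(fs,tr(c,Cs),ks,ds)-CIs).ravel(),(pj(ft,tr(t,tl(w,v)),kt,dt)-TIt).ravel(),(pj(fs,tr(t,sl(w,v)),ks,ds)-TIs).ravel(),p[10:14]*.3,p[8:10]]
for md in(0,1,2):
    q=least_squares(r,[525,383,0,491,65,1.81,59,52,0,0]+[0]*4,args=(md,),loss="soft_l1"); print(md,np.round(q.x,3),q.cost)
    print(np.round(q.fun[:60].reshape(-1,2),1).tolist())
E
python3 fit2.py
```

```text
0 [5.25874e+02 3.87042e+02 4.00000e-03 4.92730e+02 6.68560e+01 1.81800e+00
 5.91390e+01 5.60270e+01 0.00000e+00 0.00000e+00 0.00000e+00 0.00000e+00
 0.00000e+00 0.00000e+00] 18.992363068721687
[[-1.3, -0.4], [-1.4, -0.2], [-1.0, 0.1], [-1.5, 0.0], [0.1, 0.2], [-1.7, 0.5], [-0.2, 0.4], [0.2, -1.5], [0.1, -1.7], [-0.1, -0.8], [1.2, -1.1], [0.5, -0.0], [-1.1, -0.9], [-0.0, -0.6], [0.7, -0.5], [-0.4, -0.2], [-0.5, -1.1], [-0.7, -0.4], [-0.6, 0.9], [0.2, -0.7], [0.7, -0.1], [1.5, -0.2], [-0.3, 3.3], [0.4, 2.6], [-0.2, 0.7], [1.1, 0.2], [0.9, -0.8], [1.1, -1.2], [1.0, 0.4], [-0.7, -0.6]]
1 [ 5.24334e+02  3.93085e+02  4.00000e-03  4.92252e+02  6.74960e+01
  1.81800e+00  5.93140e+01  5.64760e+01 -3.67000e-01 -1.27000e-01
  0.00000e+00  0.00000e+00  0.00000e+00  0.00000e+00] 12.521971308247803
[[-0.5, -0.1], [-0.4, -0.5], [-0.1, 0.1], [0.0, 0.5], [0.0, 0.7], [0.4, -0.3], [0.1, 0.0], [-0.1, -0.5], [0.0, -0.7], [-0.3, 0.3], [0.7, 0.1], [0.3, 0.5], [-0.8, -0.4], [-0.4, -0.5], [0.5, -0.5], [-0.6, -0.2], [-0.7, -1.0], [-0.9, -0.4], [0.0, 0.3], [0.6, -1.0], [0.4, 0.0], [0.9, -0.3], [-0.2, 3.5], [0.4, 2.8], [-0.0, 0.7], [1.0, 0.3], [0.9, -0.7], [1.2, -1.1], [0.8, 0.1], [-0.6, -0.8]]
2 [ 5.21739e+02  3.89623e+02  3.00000e-03  4.89514e+02  6.39530e+01
  1.81800e+00  5.92430e+01  5.64810e+01 -3.82000e-01 -1.09000e-01
 -1.14100e+00 -7.08000e-01 -1.88800e+00  4.94000e-01] 11.613893963381077
[[-0.5, 0.0], [-0.4, -0.4], [-0.0, 0.3], [0.1, 0.6], [0.1, 0.9], [0.4, -0.2], [0.1, 0.2], [-0.2, -0.6], [-0.1, -0.7], [-0.5, 0.2], [0.6, 0.0], [0.2, 0.5], [-1.0, -0.4], [-0.4, -0.3], [0.6, -0.3], [-0.5, 0.0], [-0.6, -0.7], [-0.8, -0.1], [0.1, 0.6], [0.7, -0.7], [0.4, 0.2], [0.9, -0.1], [-0.6, 3.5], [0.1, 2.8], [-0.2, 0.6], [0.9, 0.2], [0.3, -0.6], [0.6, -1.0], [0.6, 0.0], [-0.8, -0.9]]
```

```bash
sed -i 's/return \[(6,w,100),(6,-w,100),(168/return [(-12,w,100),(-12,-w,100),(168/' fit2.py; python3 fit2.py; python3 - <<'E'
from h import *
from scipy.optimize import least_squares
f=grab_frame("top"); g=cv2.GaussianBlur(cv2.cvtColor(f["img"],cv2.COLOR_RGB2GRAY).astype(np.float32),(15,1),0)
pts=[]
for u in range(80,500,12):
    c=g[60:92,u]; d=np.abs(np.diff(c)); i=d.argmax(); pts.append((u,60+i+.5,round(float(d[i]),1)))
print(pts)
E
```

```text
0 [5.25874e+02 3.87042e+02 4.00000e-03 4.92715e+02 6.77270e+01 1.81900e+00
 5.90060e+01 5.60810e+01 0.00000e+00 0.00000e+00 0.00000e+00 0.00000e+00
 0.00000e+00 0.00000e+00] 16.636665016020473
[[-1.3, -0.4], [-1.4, -0.2], [-1.0, 0.1], [-1.5, 0.0], [0.1, 0.2], [-1.7, 0.5], [-0.2, 0.4], [0.2, -1.5], [0.1, -1.7], [-0.1, -0.8], [1.2, -1.1], [0.5, -0.0], [-1.1, -0.9], [-0.3, -0.6], [0.4, -0.6], [-0.7, -0.3], [-0.8, -1.1], [-1.0, -0.4], [-0.9, 0.9], [-0.2, -0.7], [0.4, -0.1], [1.2, -0.3], [0.3, -0.8], [1.6, -1.4], [-0.3, 0.9], [0.9, 0.5], [0.8, -0.7], [1.0, -1.1], [0.9, 0.7], [-0.8, -0.3]]
1 [ 5.24202e+02  3.93768e+02  5.00000e-03  4.92207e+02  6.84070e+01
  1.81900e+00  5.92230e+01  5.65690e+01 -3.93000e-01 -1.49000e-01
  0.00000e+00  0.00000e+00  0.00000e+00  0.00000e+00] 9.614302872109143
[[-0.6, -0.1], [-0.4, -0.5], [-0.1, 0.1], [0.1, 0.6], [-0.1, 0.7], [0.4, -0.3], [0.0, 0.0], [-0.1, -0.5], [0.1, -0.7], [-0.3, 0.4], [0.7, 0.1], [0.3, 0.4], [-0.7, -0.5], [-0.7, -0.5], [0.2, -0.5], [-0.9, -0.3], [-1.0, -1.0], [-1.2, -0.3], [-0.2, 0.3], [0.3, -1.0], [0.0, 0.0], [0.6, -0.4], [0.4, -0.6], 
[... 1036 characters left out ...]
), 29.2), (224, np.float64(86.5), 32.9), (236, np.float64(74.5), 3.6), (248, np.float64(73.5), 3.2), (260, np.float64(75.5), 3.5), (272, np.float64(73.5), 3.4), (284, np.float64(73.5), 2.4), (296, np.float64(76.5), 2.4), (308, np.float64(75.5), 1.4), (320, np.float64(75.5), 2.6), (332, np.float64(75.5), 4.2), (344, np.float64(75.5), 3.8), (356, np.float64(75.5), 3.9), (368, np.float64(74.5), 4.5), (380, np.float64(75.5), 3.0), (392, np.float64(74.5), 3.3), (404, np.float64(76.5), 1.7), (416, np.float64(76.5), 1.9), (428, np.float64(76.5), 3.5), (440, np.float64(77.5), 3.3), (452, np.float64(77.5), 3.7), (464, np.float64(77.5), 4.3), (476, np.float64(76.5), 2.4), (488, np.float64(76.5), 3.9)]
```

```bash
python3 -m handwheel '[{"linear":[0,0,0],"turn":[0,0,0.149],"gripper":0},{"linear":[0,0,0],"turn":[0,0,0.149],"gripper":0},{"linear":[2.55,-3.8,0],"turn":[0,0,0],"gripper":0},{"linear":[2.55,-3.8,0],"turn":[0,0,0],"gripper":0},{"linear":[2.55,-3.8,0],"turn":[0,0,0],"gripper":0},{"linear":[2.55,-3.8,0],"turn":[0,0,0],"gripper":0},{"linear":[2.55,-3.8,0],"turn":[0,0,0],"gripper":0},{"linear":[2.55,-3.8,0],"turn":[0,0,0],"gripper":0},{"linear":[2.55,-3.8,0],"turn":[0,0,0],"gripper":0},{"linear":[2.55,-3.8,0],"turn":[0,0,0],"gripper":0},{"linear":[2.55,-3.8,0],"turn":[0,0,0],"gripper":0},{"linear":[2.55,-3.8,0],"turn":[0,0,0],"gripper":0},{"linear":[2.55,-3.8,0],"turn":[0,0,0],"gripper":0},{"linear":[2.55,-3.8,0],"turn":[0,0,0],"gripper":0},{"linear":[2.55,-3.8,0],"turn":[0,0,0],"gripper":0},{"linear":[2.55,-3.8,0],"turn":[0,0,0],"gripper":0},{"linear":[2.55,-3.8,0],"turn":[0,0,0],"gripper":0},{"linear":[0,0,0],"turn":[0,0,0],"gripper":0}]'
```

```text
clock: 2.75
tcp_pos: [560.2, 1.5, 230.0]
orientation: [[1.0, 0.007, -0.001], [0.007, -1.0, 0.002], [-0.001, -0.002, -1.0]]
wrist_force: [-0.9, -0.2, 0.2]
grip_width: 0.999
```

```bash
python3 -m handwheel '[{"linear":[-0.44,-4.8,0.5],"turn":[0,0,0],"gripper":0},{"linear":[-0.44,-4.8,0.5],"turn":[0,0,0],"gripper":0},{"linear":[-0.44,-4.8,1],"turn":[0,0,0],"gripper":0},{"linear":[-0.44,-4.8,1],"turn":[0,0,0],"gripper":0},{"linear":[-0.44,-4.8,1],"turn":[0,0,0],"gripper":0},{"linear":[-0.44,-4.8,1],"turn":[0,0,0],"gripper":0},{"linear":[-0.44,-4.8,1],"turn":[0,0,0],"gripper":0},{"linear":[-0.44,-4.8,1],"turn":[0,0,0],"gripper":0},{"linear":[0,0,2],"turn":[0,0,0],"gripper":0},{"linear":[0,0,3],"turn":[0,0,0],"gripper":0},{"linear":[0,0,0],"turn":[0,0,0],"gripper":0}]'
python3 - <<'E'
from h import *
s=read_state();print(s["tcp_pos"])
for n,b in(("side",(200,240,330,370)),("top",(160,170,290,260))):
    f=crop(n,*b,5,n+"g1.png"); print(proj(f,s["tcp_pos"]),(proj(f,s["tcp_pos"])-b[:2])*5)
E
```

```text
clock: 3.85
tcp_pos: [521.1, 379.4, 105.8]
orientation: [[1.0, 0.001, -0.007], [0.001, -1.0, -0.005], [-0.007, 0.005, -1.0]]
wrist_force: [0.2, -1.2, -1.5]
grip_width: 1.003
[521.05856503 379.44271162 105.7799868 ]
[[267.38936368 294.2151889 ]] [[336.9468184  271.07594451]]
[[204.51449707 220.85978119]] [[222.57248536 254.29890593]]
```

View pics/sideg1.png

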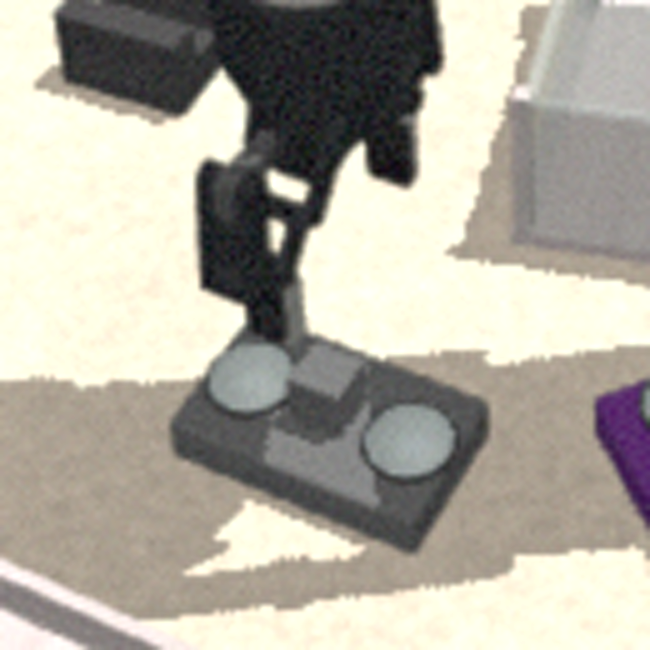

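View pics/topg1.png

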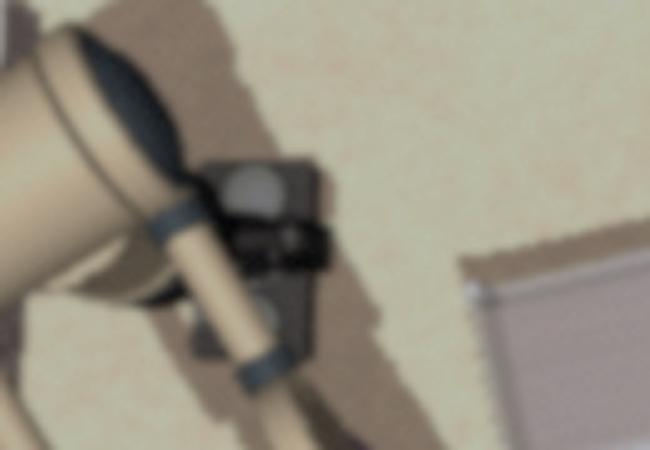

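```bash
python3 -m handwheel '[{"linear":[0.35,-0.55,0.8],"turn":[0,0,0],"gripper":0},{"linear":[0,0,2],"turn":[0,0,0],"gripper":0},{"linear":[0,0,0],"turn":[0,0,0],"gripper":0}]'
python3 - <<'E'
from h import *
s=read_state();print(s["tcp_pos"])
for n,b in(("side",(200,240,330,370)),("top",(160,170,290,260))):
    f=crop(n,*b,5,n+"g2.png")
E
```

```text
clock: 4.25
tcp_pos: [526.4, 385.8, 81.8]
orientation: [[1.0, 0.0, -0.002], [0.0, -1.0, -0.001], [-0.002, 0.001, -1.0]]
wrist_force: [-1.4, -0.1, -0.9]
grip_width: 0.996
[526.43254692 385.83589679  81.7540278 ]
```

View pics/sideg2.png

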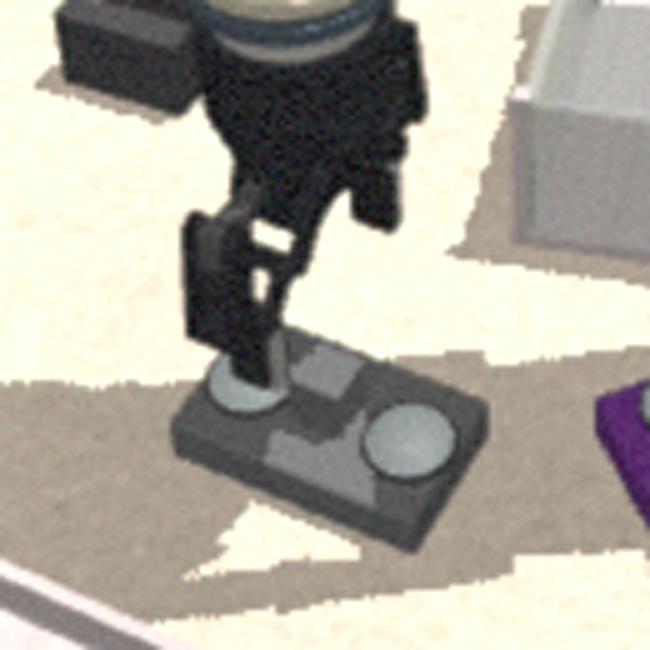

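View pics/topg2.png

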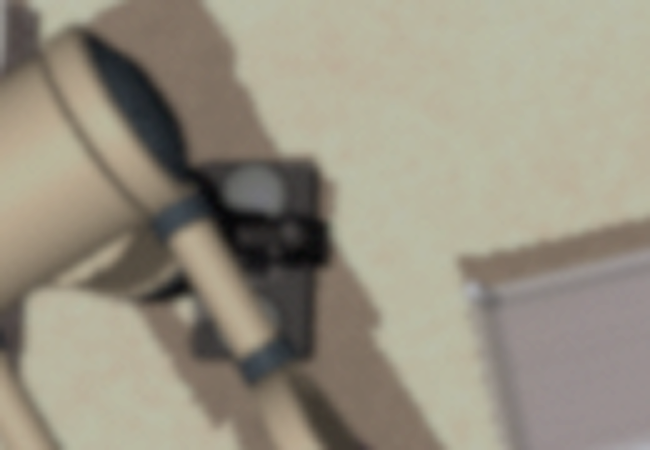

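```bash
python3 - <<'E'
from h import *
f=grab_frame("side")
for X in([526.4,385.8,95],[526.4,385.8,52],[524.5,385,52],[526.4,385.8-42,95],[526.4,385.8+42,95]): print((proj(f,X)[0]-[200,240])*5)
E
```

```text
[319.35789799 295.3481399 ]
[325.7636799  364.01399842]
[330.63462504 364.18269982]
[369.84631494 226.39497466]
[265.41048653 369.02533165]
```

```bash
python3 -m handwheel '[{"linear":[-0.1,0,1.8],"turn":[0,0,0],"gripper":0},{"linear":[0,0,1.8],"turn":[0,0,0],"gripper":0},{"linear":[0,0,1.5],"turn":[0,0,0],"gripper":0},{"linear":[0,0,0],"turn":[0,0,0],"gripper":0},{"linear":[0,0,0],"turn":[0,0,0],"gripper":0.4},{"linear":[0,0,0],"turn":[0,0,0],"gripper":0.6},{"linear":[0,0,0],"turn":[0,0,0],"gripper":1},{"linear":[0,0,0],"turn":[0,0,0],"gripper":1},{"linear":[0,0,0],"turn":[0,0,0],"gripper":1},{"linear":[0,0,0],"turn":[0,0,0],"gripper":1},{"linear":[0,0,0],"turn":[0,0,0],"gripper":1}]'
python3 - <<'E'
from h import *
s=read_state();print(s["tcp_pos"],s["grip_width"]*85)
crop("side",200,240,330,370,5,"sideg3.png")
E
```

```text
clock: 5.5
tcp_pos: [526.1, 386.6, 33.3]
orientation: [[1.0, 0.001, 0.001], [0.001, -1.0, 0.001], [0.001, -0.001, -1.0]]
wrist_force: [-1.5, -0.5, 5.9]
grip_width: 0.27
[526.1059971  386.59693394  33.33559842] 22.928690585156005
```

View pics/sideg3.png

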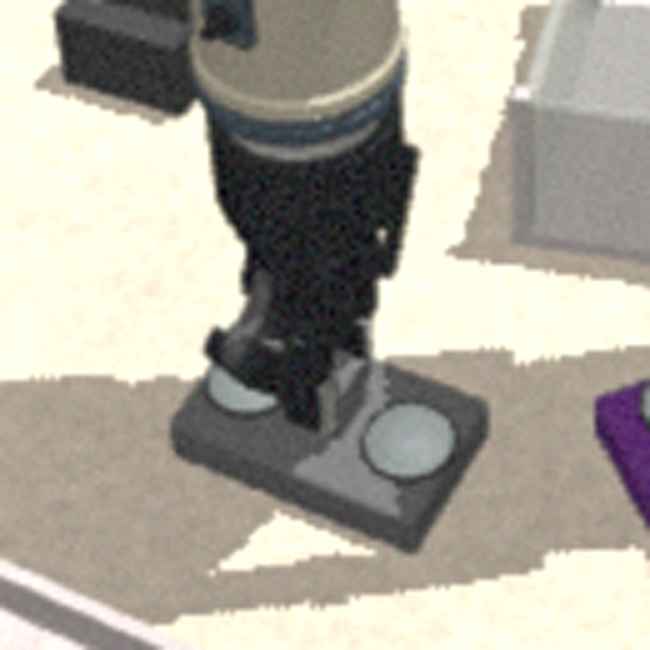

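```bash
python3 -m handwheel '[{"linear":[0,0,-1],"turn":[0,0,0],"gripper":1},{"linear":[0,0,-3],"turn":[0,0,0],"gripper":1},{"linear":[0,0,-4],"turn":[0,0,0],"gripper":1},{"linear":[0,0,-4],"turn":[0,0,0],"gripper":1},{"linear":[0,0,-3],"turn":[0,0,0],"gripper":1},{"linear":[-0.1,2,0],"turn":[0,0,0],"gripper":1},{"linear":[-0.1,4,0],"turn":[0,0,0],"gripper":1},{"linear":[-0.1,4.3,0],"turn":[0,0,0],"gripper":1},{"linear":[-0.1,4.3,0],"turn":[0,0,0],"gripper":1},{"linear":[-0.1,4.3,0],"turn":[0,0,0],"gripper":1},{"linear":[-0.1,4.3,0],"turn":[0,0,0],"gripper":1},{"linear":[-0.1,4.3,0],"turn":[0,0,0],"gripper":1},{"linear":[-0.1,4.3,0],"turn":[0,0,0],"gripper":1},{"linear":[-0.1,4,0],"turn":[0,0,0],"gripper":1},{"linear":[-0.1,3,0],"turn":[0,0,0],"gripper":1},{"linear":[-0.1,1.9,0],"turn":[0,0,0],"gripper":1},{"linear":[0,0,0],"turn":[0,0,0],"gripper":1}]'
python3 -m handwheel '[{"linear":[0,0,0],"turn":[0,0,-0.07],"gripper":1},{"linear":[0,0,0],"turn":[0,0,-0.14],"gripper":1},{"linear":[0,0,0],"turn":[0,0,-0.14],"gripper":1},{"linear":[0,0,0],"turn":[0,0,-0.14],"gripper":1},{"linear":[0,0,0],"turn":[0,0,-0.14],"gripper":1},{"linear":[0,0,0],"turn":[0,0,-0.14],"gripper":1},{"linear":[0,0,0],"turn":[0,0,-0.14],"gripper":1},{"linear":[0,0,0],"turn":[0,0,-0.14],"gripper":1},{"linear":[0,0,0],"turn":[0,0,-0.14],"gripper":1},{"linear":[0,0,0],"turn":[0,0,-0.14],"gripper":1},{"linear":[0,0,0],"turn":[0,0,-0.14],"gripper":1},{"linear":[0,0,0],"turn":[0,0,-0.14],"gripper":1},{"linear":[0,0,0],"turn":[0,0,-0.14],"gripper":1},{"linear":[0,0,0],"turn":[0,0,-0.07],"gripper":1},{"linear":[0,0,0],"turn":[0,0,0],"gripper":1},{"linear":[0,0,0],"turn":[0,0,0],"gripper":1}]'
python3 - <<'E'
from h import *
s=read_state();print(s["tcp_pos"],s["joint_positions"])
crop("side",240,130,400,310,4,"side4.png")
crop("top",250,160,410,280,4,"top4.png")
E
```

```text
clock: 7.25
tcp_pos: [514.2, -23.1, 181.2]
orientation: [[1.0, -0.003, -0.003], [-0.003, -1.0, -0.001], [-0.003, 0.001, -1.0]]
wrist_force: [0.1, 1.1, -4.6]
grip_width: 0.264
clock: 8.85
tcp_pos: [514.7, -20.0, 181.7]
orientation: [[-0.246, 0.969, -0.001], [0.969, 0.246, 0.0], [0.001, -0.001, -1.0]]
wrist_force: [0.7, 0.1, -4.4]
grip_width: 0.27
[514.72643004 -20.04856968 181.74924149] [-6.02460383e+00 -8.08782640e+00  8.86134004e+01  1.45872812e-02
  9.95455398e+01 -2.02684830e+01]
```

View pics/side4.png

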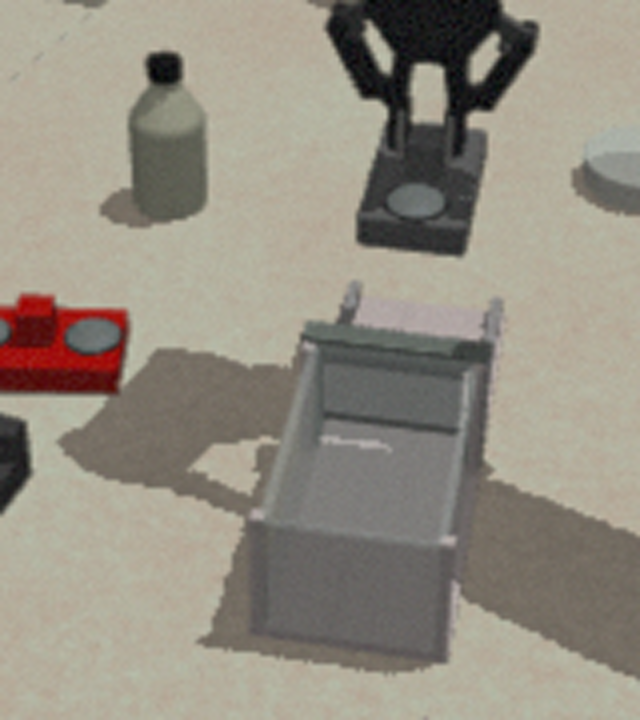

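View pics/top4.png

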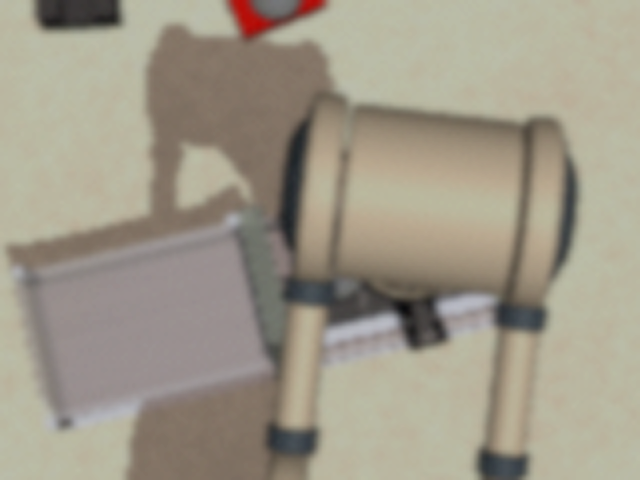

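```bash
python3 -m handwheel '[{"linear":[0,0,2],"turn":[0,0,0],"gripper":1},{"linear":[0,0,4],"turn":[0,0,0],"gripper":1},{"linear":[0,0,3.5],"turn":[0,0,0],"gripper":1},{"linear":[0,0,1.5],"turn":[0,0,0],"gripper":1},{"linear":[0,0,0],"turn":[0,0,0],"gripper":1},{"linear":[0,0,0],"turn":[0,0,0],"gripper":1}]'
python3 - <<'E'
from ov import *
s=read_state();p=s["tcp_pos"];print(p,s["wrist_force"])
it=[((492.5,67.5,1.818),TUN,(0,0,255)),((p[0],p[1],1.818,p[2]-33.3),CAR,(0,255,0))]
draw("side",290,130,400,270,5,"o5.png",it); crop("side",290,130,400,270,5,"s5.png")
draw("top",250,190,400,280,5,"o6.png",it)
E
```

```text
clock: 9.55
tcp_pos: [515.7, -20.7, 73.8]
orientation: [[-0.247, 0.969, 0.002], [0.969, 0.247, -0.0], [-0.001, 0.002, -1.0]]
wrist_force: [0.8, -0.8, -3.4]
grip_width: 0.264
[515.71421737 -20.70354385  73.83618628] [ 0.7790029  -0.8212942  -3.37606687]
```

View pics/o5.png

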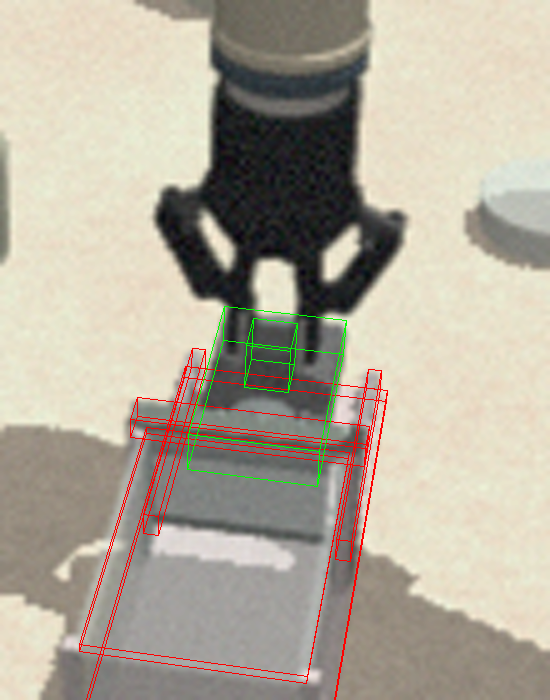

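View pics/s5.png

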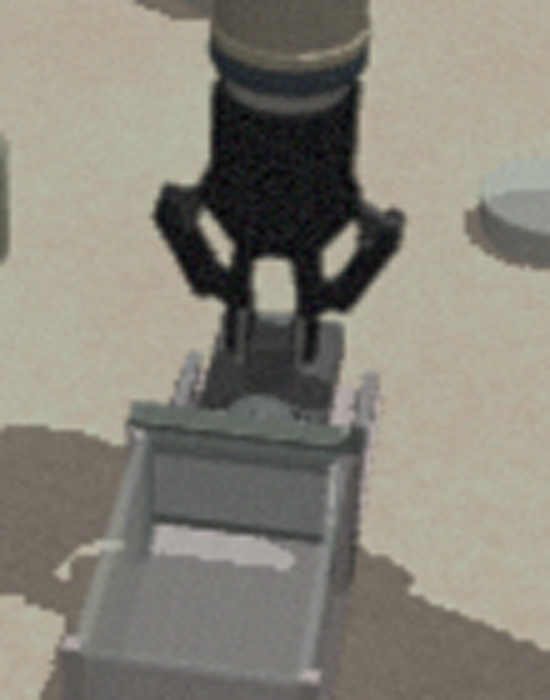

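View pics/o6.png

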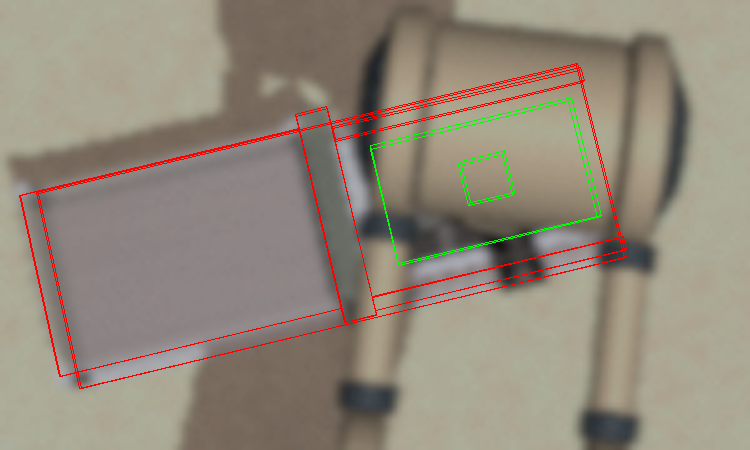

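```bash
python3 -m handwheel '[{"linear":[0,0,1],"turn":[0,0,0],"gripper":1},{"linear":[0,0,1],"turn":[0,0,0],"gripper":1},{"linear":[0,0,0.5],"turn":[0,0,0],"gripper":1},{"linear":[0,0,0.2],"turn":[0,0,0],"gripper":1},{"linear":[0,0,0.2],"turn":[0,0,0],"gripper":1},{"linear":[0,0,0],"turn":[0,0,0],"gripper":1},{"linear":[0,0,0],"turn":[0,0,0],"gripper":1}]'
```

```text
clock: 10.4
tcp_pos: [515.1, -20.7, 43.5]
orientation: [[-0.247, 0.969, 0.0], [0.969, 0.247, -0.0], [-0.0, 0.0, -1.0]]
wrist_force: [-0.4, 0.8, -3.7]
grip_width: 0.265
```

```bash
python3 -m handwheel '[{"linear":[0,0,0.15],"turn":[0,0,0],"gripper":1},{"linear":[0,0,0.15],"turn":[0,0,0],"gripper":1},{"linear":[0,0,0],"turn":[0,0,0],"gripper":1}]'
```

```text
clock: 10.7
tcp_pos: [515.4, -20.7, 41.3]
orientation: [[-0.247, 0.969, 0.001], [0.969, 0.247, -0.0], [-0.0, 0.001, -1.0]]
wrist_force: [-1.8, -1.2, 2.7]
grip_width: 0.262
```

```bash
python3 -m handwheel '[{"linear":[0,0,0],"turn":[0,0,0],"gripper":0.5},{"linear":[0,0,0],"turn":[0,0,0],"gripper":0.2},{"linear":[0,0,0],"turn":[0,0,0],"gripper":0.2},{"linear":[0,0,0],"turn":[0,0,0],"gripper":0.2},{"linear":[0,0,-2],"turn":[0,0,0],"gripper":0.2},{"linear":[0,0,-4],"turn":[0,0,0],"gripper":0.2},{"linear":[0,0,-4],"turn":[0,0,0],"gripper":0.2},{"linear":[0,0,-4],"turn":[0,0,0],"gripper":0.2},{"linear":[-4,0,-4],"turn":[0,0,0],"gripper":0.4},{"linear":[-4,0,-4],"turn":[0,0,0],"gripper":0.5},{"linear":[-4,0,0],"turn":[0,0,0],"gripper":0.5},{"linear":[-4,0,0],"turn":[0,0,0],"gripper":0.5},{"linear":[-4,0,0],"turn":[0,0,0],"gripper":0.5},{"linear":[0,0,0],"turn":[0,0,0],"gripper":0.5}]'
python3 - <<'E'
from h import *
s=read_state();p=s["tcp_pos"];print(p,s["joint_positions"])
crop("side",290,150,400,270,5,"s6.png");crop("top",250,190,400,280,5,"t6.png")
E
```

```text
clock: 12.1
tcp_pos: [562.2, -209.8, 249.2]
orientation: [[-0.243, 0.97, -0.002], [0.97, 0.243, -0.001], [-0.0, -0.002, -1.0]]
wrist_force: [-0.4, 0.1, -0.4]
grip_width: 0.502
[ 562.19347506 -209.79976973  249.2459673 ] [-2.36625848e+01  5.57979828e+00  6.83069971e+01 -9.18764709e-02
  1.06205891e+02 -3.77313715e+01]
```

View pics/s6.png

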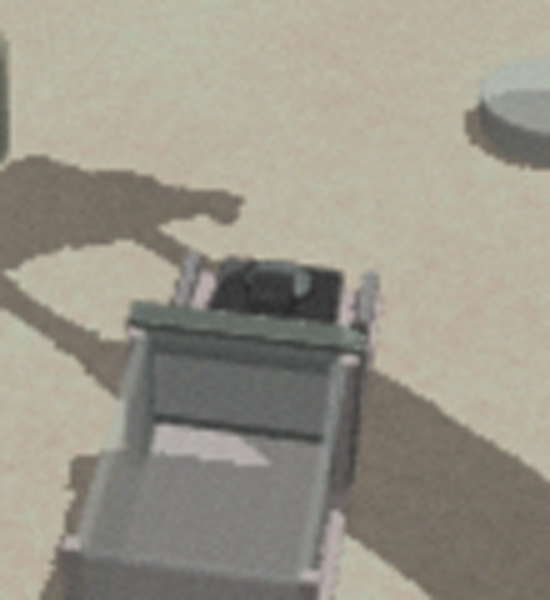

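View pics/t6.png

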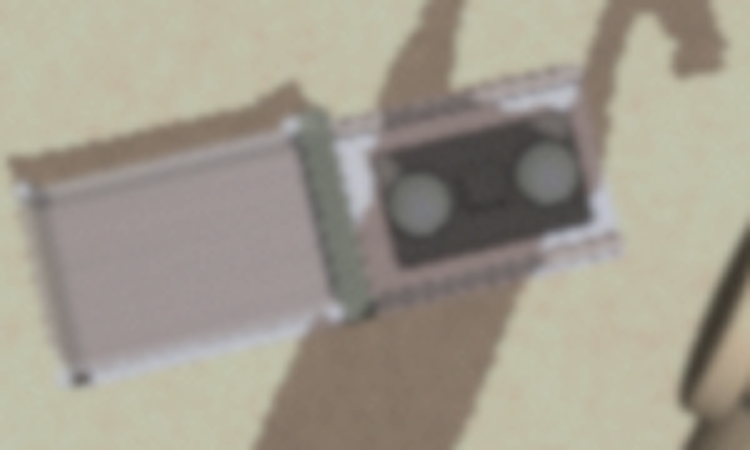

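```bash
python3 -m handwheel '[{"linear":[0,0,0],"turn":[0,0.1,0],"gripper":0.5},{"linear":[0,0,0],"turn":[0,0.13,0],"gripper":0.5},{"linear":[0,0,0],"turn":[0,0.13,0],"gripper":0.5},{"linear":[0,0,0],"turn":[0,0.13,0],"gripper":0.5},{"linear":[0,0,0],"turn":[0,0.13,0],"gripper":0.5},{"linear":[0,0,0],"turn":[0,0.13,0],"gripper":0.5},{"linear":[0,0,0],"turn":[0,0.13,0],"gripper":0.5},{"linear":[0,0,0],"turn":[0,0,0],"gripper":0.5},{"linear":[0,0,0],"turn":[0,0,0],"gripper":0.5}]'
python3 - <<'E'
from h import *
s=read_state();p=s["tcp_pos"];print(p,s["joint_positions"])
f=grab_frame("top"); print(ray(f,449,252,13))
cv2.imwrite("pics/s7.png",grab_frame("side")["img"][:,:,::-1])
E
```

```text
clock: 13.1
tcp_pos: [562.4, -204.8, 250.2]
orientation: [[-0.158, 0.969, -0.192], [0.618, 0.248, 0.746], [0.77, -0.001, -0.638]]
wrist_force: [0.8, 0.2, 1.3]
grip_width: 0.498
[ 562.3953085  -204.84729669  250.16445474] [-38.67283977  34.29869498  45.59401825  41.61765011 135.89089041
 -31.7800399 ]
[ 444.53983737 -327.20357756   13.        ]
```

View pics/s7.png

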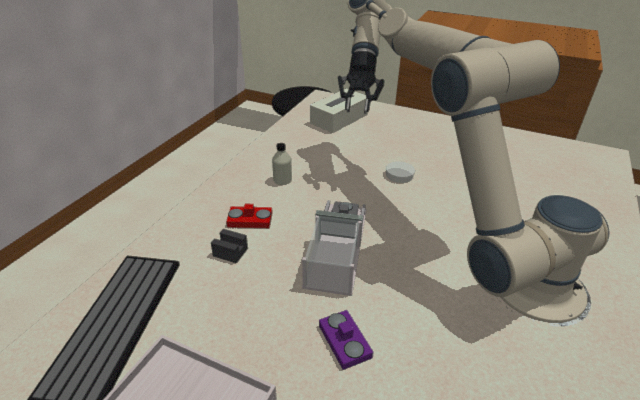

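```bash
python3 -m handwheel '[{"linear":[-1.47,0,3.19],"turn":[0,0,0],"gripper":0.8},{"linear":[-1.47,0,3.19],"turn":[0,0,0],"gripper":0.8},{"linear":[-1.47,0,3.19],"turn":[0,0,0],"gripper":0.8},{"linear":[-1.47,0,3.19],"turn":[0,0,0],"gripper":0.8},{"linear":[-1.47,0,3.19],"turn":[0,0,0],"gripper":0.8},{"linear":[-1.47,0,3.19],"turn":[0,0,0],"gripper":0.8},{"linear":[0,0,0],"turn":[0,0,0],"gripper":0.8},{"linear":[0,0,0],"turn":[0,0,0],"gripper":0.8}]'
cat > tc.py <<'E'
from h import *
s=read_state();p=s["tcp_pos"];a=1.818
d=p[:2]-[492.5,67.5];R=np.array(s["orientation"])
print("tunnel TCP",round(d[0]*np.cos(a)+d[1]*np.sin(a),1),round(-d[0]*np.sin(a)+d[1]*np.cos(a),1),round(p[2],1),"lean",np.degrees(np.arccos(-R[2,2])),"head",np.degrees(np.arctan2(R[1,2],R[0,2])),"q",np.round(s["joint_positions"],0),"F",np.round(s["wrist_force"],1),s["grip_width"],s["clock"])
E
python3 tc.py; python3 -c "
from h import *
crop('side',270,100,410,240,4,'s8.png')
crop('top',300,170,460,290,4,'t8.png')"
```

```text
clock: 14.0
tcp_pos: [540.0, -116.6, 63.5]
orientation: [[-0.161, 0.968, -0.19], [0.619, 0.249, 0.745], [0.769, 0.002, -0.639]]
wrist_force: [-0.1, 0.1, 0.6]
grip_width: 0.203
tunnel TCP -190.1 -1.0 63.5 lean 50.26048540130637 head 104.3425786482855 q [-34.  29.  72.  35. 116. -44.] F [-0.1  0.1  0.6] 0.20276886020552837 14.0
```

View pics/s8.png

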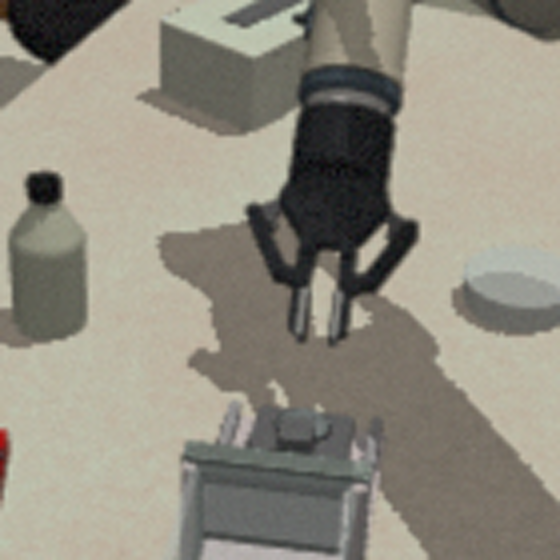

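View pics/t8.png

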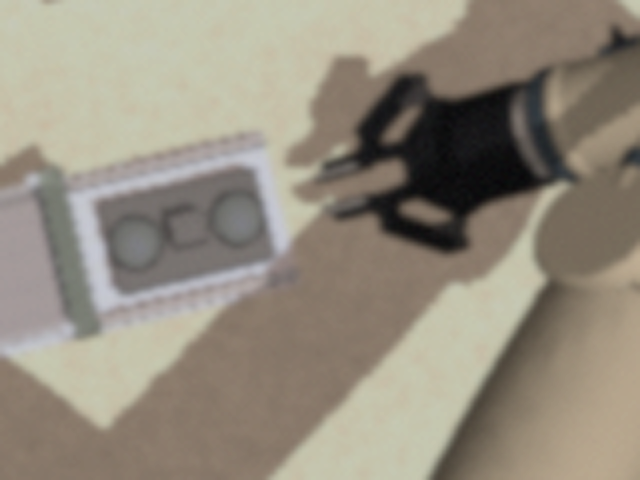

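```bash
python3 -m handwheel '[{"linear":[-1.17,0,0.97],"turn":[0,0,0],"gripper":0.8},{"linear":[-1.17,0,0.97],"turn":[0,0,0],"gripper":0.8},{"linear":[-1.17,0,0.97],"turn":[0,0,0],"gripper":0.8},{"linear":[0,0,0],"turn":[0,0,0],"gripper":0.8},{"linear":[0,0,0],"turn":[0,0,0],"gripper":0.8}]'
python3 tc.py; python3 -c "
from h import *
crop('side',290,130,400,240,5,'s9.png')"
```

```text
clock: 14.6
tcp_pos: [539.1, -116.7, 14.5]
orientation: [[-0.156, 0.969, -0.192], [0.616, 0.247, 0.748], [0.772, -0.002, -0.636]]
wrist_force: [0.8, 0.7, 0.9]
grip_width: 0.199
tunnel TCP -190.0 -0.1 14.5 lean 50.53686402664176 head 104.38714314996828 q [-34.  32.  74.  34. 113. -46.] F [0.8 0.7 0.9] 0.19861706529167514 14.6
```

View pics/s9.png

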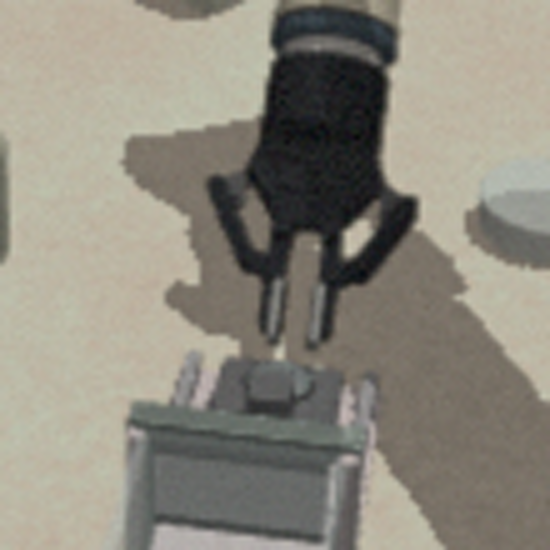

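```bash
python3 -m handwheel '[{"linear":[0.3,0,-0.25],"turn":[0,0,0],"gripper":0.8},{"linear":[0,0,0],"turn":[0,0,0],"gripper":0.8}]';python3 tc.py; python3 -m handwheel '[{"linear":[0.64,0,0.77],"turn":[0,0,0],"gripper":0.8},{"linear":[0.64,0,0.77],"turn":[0,0,0],"gripper":0.8},{"linear":[0,0,0],"turn":[0,0,0],"gripper":0.8},{"linear":[0,0,0],"turn":[0,0,0],"gripper":0.8}]'; python3 tc.py
```

```text
clock: 14.85
tcp_pos: [540.2, -117.3, 20.7]
orientation: [[-0.159, 0.969, -0.189], [0.618, 0.247, 0.746], [0.77, 0.002, -0.638]]
wrist_force: [-0.1, -0.3, -0.8]
grip_width: 0.198
tunnel TCP -190.8 -1.0 20.7 lean 50.339091074762706 head 104.24745775183366 q [-34.  31.  74.  34. 113. -46.] F [-0.1 -0.3 -0.8] 0.19801086268709983 14.85
clock: 15.25
tcp_pos: [534.4, -96.9, 19.5]
orientation: [[-0.158, 0.969, -0.191], [0.617, 0.248, 0.747], [0.771, -0.0, -0.637]]
wrist_force: [-0.9, -0.4, -0.1]
grip_width: 0.203
tunnel TCP -169.7 -0.4 19.5 lean 50.419449514307736 head 104.3700265898751 q [-33.  29.  76.  34. 112. -46.] F [-0.9 -0.4 -0.1] 0.20280283708091515 15.25
```

```bash
python3 -m handwheel '[{"linear":[0.4,0,0.7],"turn":[0,0,0],"gripper":0.8},{"linear":[0.5,0,0.6],"turn":[0,0,0],"gripper":0.8},{"linear":[0.5,0,0.6],"turn":[0,0,0],"gripper":0.8},{"linear":[0.5,0,0.6],"turn":[0,0,0],"gripper":0.8},{"linear":[0,0,0],"turn":[0,0,0],"gripper":0.8}]'; python3 tc.py;python3 -c "
from h import *
crop('side',290,130,400,240,5,'s10.png')
crop('top',270,170,430,290,4,'t10.png')"
```

```text
clock: 15.75
tcp_pos: [526.4, -65.9, 18.3]
orientation: [[-0.158, 0.969, -0.192], [0.617, 0.248, 0.747], [0.771, -0.0, -0.636]]
wrist_force: [0.4, -0.1, -0.0]
grip_width: 0.201
tunnel TCP -137.6 -0.2 18.3 lean 50.46898614944464 head 104.39499250207014 q [-31.  26.  80.  35. 110. -45.] F [ 0.4 -0.1 -0. ] 0.20056850154995465 15.75
```

View pics/s10.png

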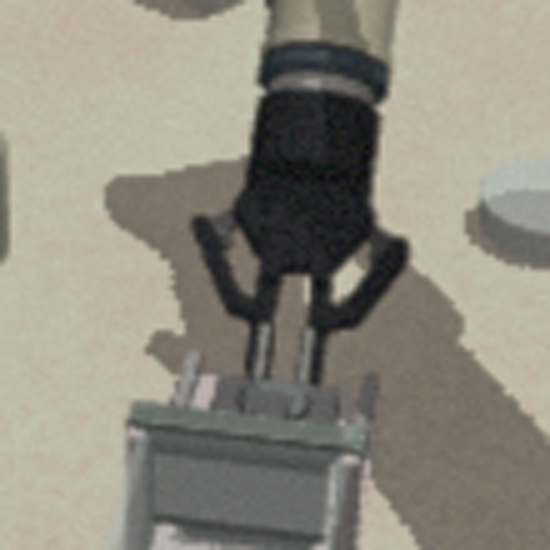

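View pics/t10.png

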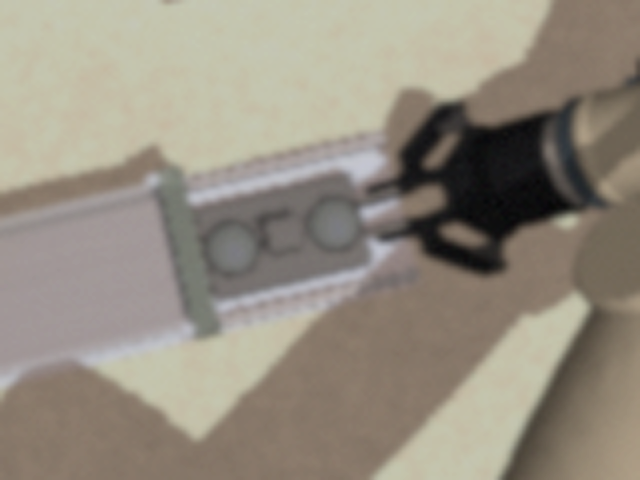

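```bash
python3 -m handwheel '[{"linear":[0.51,0,0.62],"turn":[0,0,0],"gripper":0.8},{"linear":[0.64,0,0.77],"turn":[0,0,0],"gripper":0.8},{"linear":[0.64,0,0.77],"turn":[0,0,0],"gripper":0.8},{"linear":[0.64,0,0.77],"turn":[0,0,0],"gripper":0.8},{"linear":[0.64,0,0.77],"turn":[0,0,0],"gripper":0.8},{"linear":[0.64,0,0.77],"turn":[0,0,0],"gripper":0.8},{"linear":[0.64,0,0.77],"turn":[0,0,0],"gripper":0.8},{"linear":[0.51,0,0.62],"turn":[0,0,0],"gripper":0.8},{"linear":[0,0,0],"turn":[0,0,0],"gripper":0.8}]'; python3 tc.py;python3 -c "
from h import *
crop('side',290,130,400,270,5,'s11.png')
crop('top',250,170,410,290,4,'t11.png')"
```

```text
clock: 16.75
tcp_pos: [507.4, 8.0, 18.3]
orientation: [[-0.158, 0.969, -0.192], [0.616, 0.249, 0.747], [0.771, -0.0, -0.636]]
wrist_force: [-1.3, 0.3, 0.1]
grip_width: 0.205
tunnel TCP -61.3 0.1 18.3 lean 50.48262673344006 head 104.420627233762 q [-26.  20.  89.  37. 106. -42.] F [-1.3  0.3  0.1] 0.20463758326878775 16.75
```

View pics/s11.png

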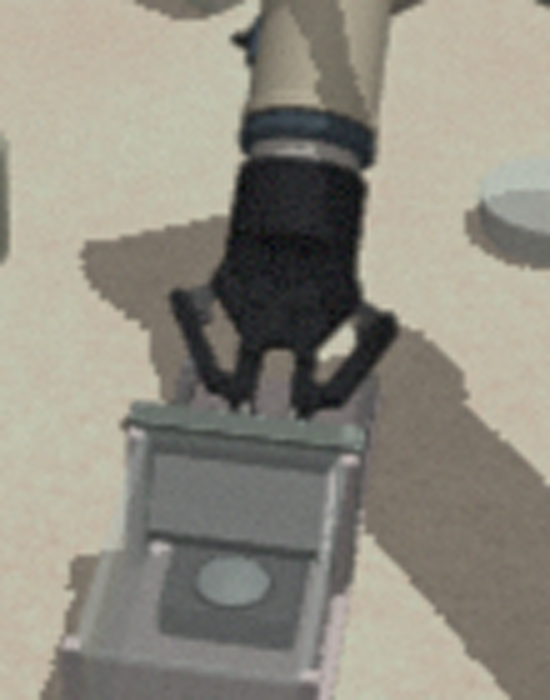

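View pics/t11.png

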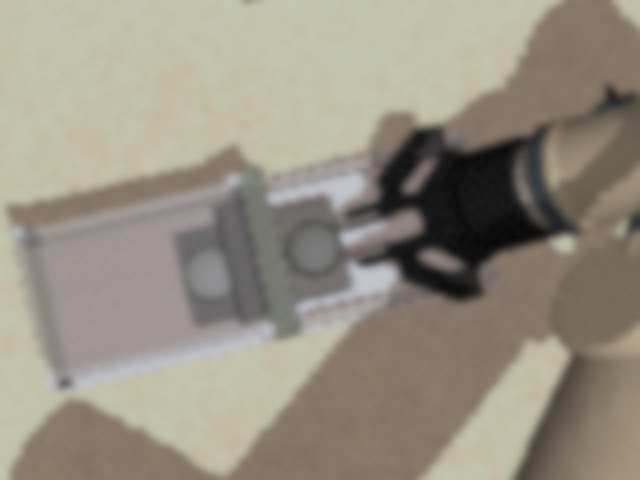

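```bash
python3 -m handwheel '[{"linear":[0.64,0,0.77],"turn":[0,0,0],"gripper":0.8},{"linear":[0.64,0,0.77],"turn":[0,0,0],"gripper":0.8},{"linear":[0.64,0,0.77],"turn":[0,0,0],"gripper":0.8},{"linear":[0.64,0,0.77],"turn":[0,0,0],"gripper":0.8},{"linear":[0.64,0,0.77],"turn":[0,0,0],"gripper":0.8},{"linear":[0.32,0,0.38],"turn":[0,0,0],"gripper":0.8},{"linear":[0,0,0],"turn":[0,0,0],"gripper":0.8},{"linear":[0,0,0],"turn":[0,0,0],"gripper":0.8}]'; python3 tc.py;python3 -c "
from h import *
crop('side',290,150,400,290,5,'s12.png')
crop('top',230,170,390,290,4,'t12.png')"
```

```text
clock: 17.65
tcp_pos: [494.2, 60.3, 18.6]
orientation: [[-0.158, 0.969, -0.191], [0.617, 0.248, 0.747], [0.771, 0.0, -0.637]]
wrist_force: [-0.2, -0.3, -0.2]
grip_width: 0.203
tunnel TCP -7.4 0.1 18.6 lean 50.45026064240684 head 104.355289487736 q [-22.  15.  94.  39. 103. -39.] F [-0.2 -0.3 -0.2] 0.2033846613037402 17.65
```

View pics/s12.png

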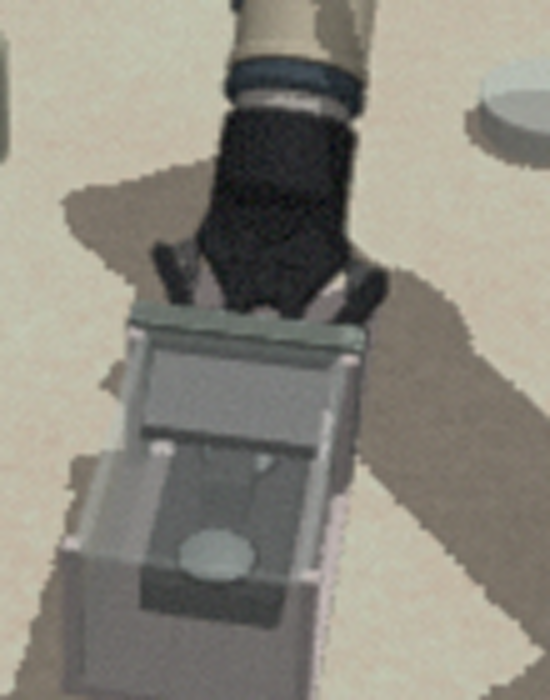

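View pics/t12.png

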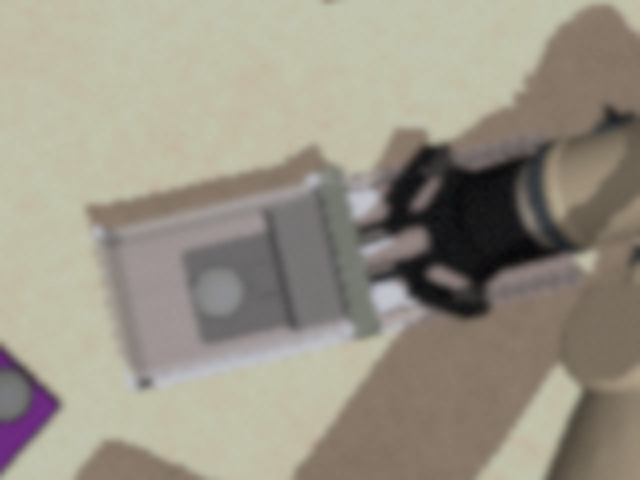

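```bash
python3 -m handwheel '[{"linear":[0.51,0,0.62],"turn":[0,0,0],"gripper":0.8},{"linear":[0.51,0,0.62],"turn":[0,0,0],"gripper":0.8},{"linear":[0.25,0,0.3],"turn":[0,0,0],"gripper":0.8},{"linear":[0,0,0],"turn":[0,0,0],"gripper":0.8},{"linear":[0,0,0],"turn":[0,0,0],"gripper":0.8}]'; python3 tc.py;python3 -c "
from h import *
crop('side',290,150,400,290,5,'s13.png')
crop('top',230,170,390,290,4,'t13.png')"
```

```text
clock: 18.25
tcp_pos: [489.2, 79.7, 18.4]
orientation: [[-0.158, 0.969, -0.191], [0.617, 0.248, 0.747], [0.771, -0.0, -0.637]]
wrist_force: [0.6, -0.3, -0.6]
grip_width: 0.203
tunnel TCP 12.6 0.2 18.4 lean 50.438976951897764 head 104.36415844473441 q [-21.  14.  96.  40. 101. -39.] F [ 0.6 -0.3 -0.6] 0.20253611844701774 18.25
```

View pics/s13.png

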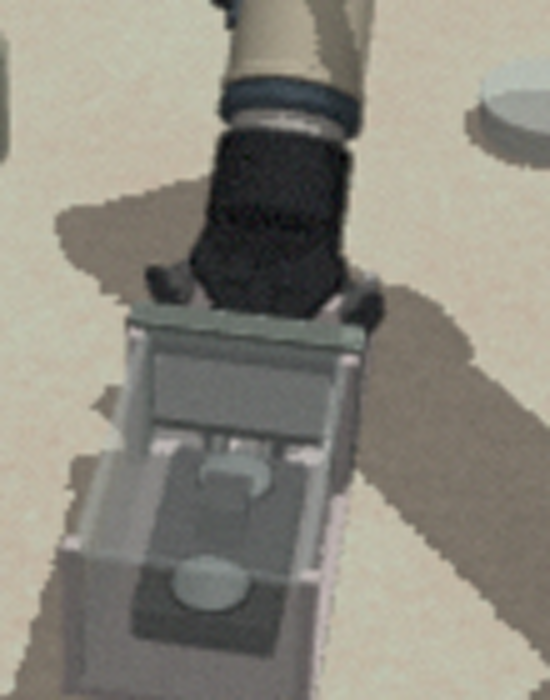

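View pics/t13.png

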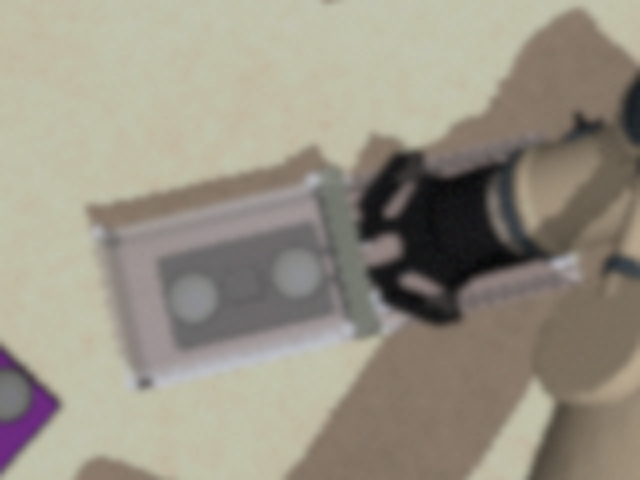

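```bash
python3 -m handwheel '[{"linear":[-0.32,0,-0.38],"turn":[0,0,0],"gripper":0.8},{"linear":[-0.64,0,-0.77],"turn":[0,0,0],"gripper":0.8},{"linear":[-0.64,0,-0.77],"turn":[0,0,0],"gripper":0.8},{"linear":[-0.64,0,-0.77],"turn":[0,0,0],"gripper":0.8},{"linear":[-0.64,0,-0.77],"turn":[0,0,0],"gripper":0.8},{"linear":[-0.64,0,-0.77],"turn":[0,0,0],"gripper":0.8},{"linear":[-0.96,0,-1.16],"turn":[0,0,0],"gripper":0.8},{"linear":[-0.96,0,-1.16],"turn":[0,0,0],"gripper":0.8},{"linear":[-0.96,0,-1.16],"turn":[0,0,0],"gripper":0.8},{"linear":[0,0,0],"turn":[0,0,0],"gripper":0.8}]'; python3 tc.py;python3 -c "
from ov import *
crop('side',290,190,380,310,5,'s14.png')
crop('top',230,190,350,270,6,'t14.png')"
```

```text
clock: 19.35
tcp_pos: [515.0, -19.9, 18.1]
orientation: [[-0.157, 0.969, -0.189], [0.618, 0.245, 0.747], [0.77, 0.0, -0.638]]
wrist_force: [0.0, 0.9, -0.3]
grip_width: 0.197
tunnel TCP -90.2 -0.5 18.1 lean 50.376343672463825 head 104.19496797398182 q [-28.  22.  86.  36. 107. -43.] F [ 0.   0.9 -0.3] 0.19743899671254594 19.35
```

View pics/s14.png

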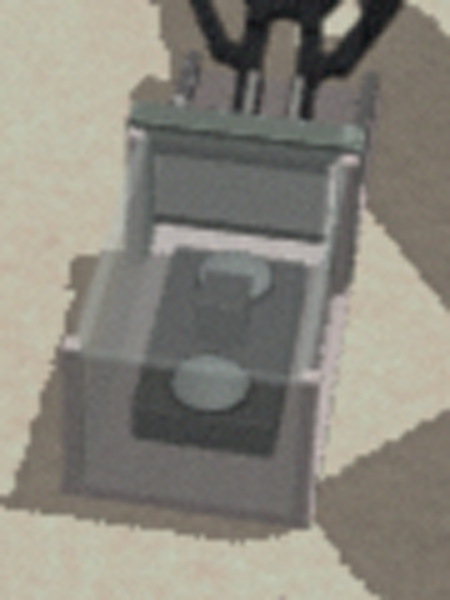

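View pics/t14.png

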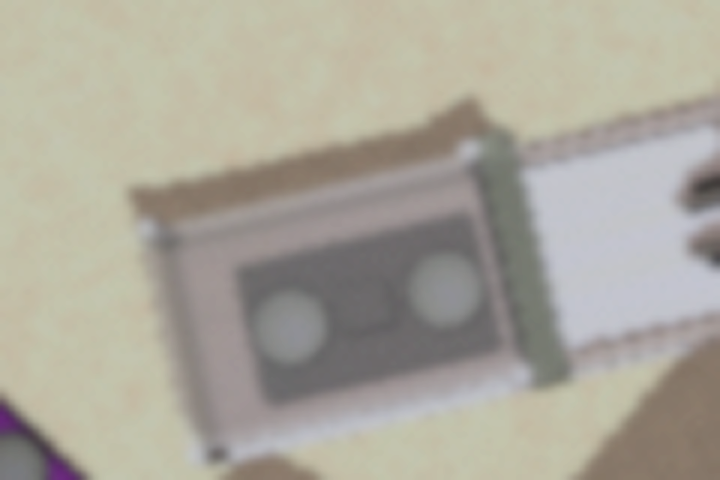

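```bash
python3 - <<'E'
from h import *
t=grab_frame("top");s=grab_frame("side");a=1.818
def rep(f,pts,z,o,k,n):
    for u in pts:
        q=np.array(u)/k+o-.5; p=ray(f,*q,z)[:2]-[492.5,67.5]; print(n,u,np.round([p[0]*np.cos(a)+p[1]*np.sin(a),-p[0]*np.sin(a)+p[1]*np.cos(a)],1))
rep(t,[(289,327),(446,289)],40,[230,190],6,"lens top")
rep(t,[(473,212),(500,348),(240,268),(270,403)],32,[230,190],6,"corner")
rep(s,[(211,383),(235,276)],40,[290,190],5,"lens side")
rep(s,[(176,247),(320,263)],32,[290,190],5,"rear side")
E
```

```text
lens top (289, 327) [116.4   3.1]
lens top (446, 289) [37.8  2.9]
corner (473, 212) [ 16.6 -31.3]
corner (500, 348) [18.9 36.7]
corner (240, 268) [134.3 -31.1]
corner (270, 403) [134.4  36.6]
lens side (211, 383) [124.3   2.7]
lens side (235, 276) [46.8  2.1]
rear side (176, 247) [ 21.9 -32.5]
rear side (320, 263) [19.5 42.5]
```

```bash
python3 -m handwheel '[{"linear":[-1.28,0,-1.54],"turn":[0,0,0],"gripper":0.8},{"linear":[-1.28,0,-1.54],"turn":[0,0,0],"gripper":0.8},{"linear":[-1.28,0,-1.54],"turn":[0,0,0],"gripper":0.8},{"linear":[-1.28,0,-1.54],"turn":[0,0,0],"gripper":0.8},{"linear":[1.54,0,-1.28],"turn":[0,0,0],"gripper":0.8},{"linear":[1.54,0,-1.28],"turn":[0,0,0],"gripper":0.8},{"linear":[1.54,0,-1.28],"turn":[0,0,0],"gripper":0.8},{"linear":[1.54,0,-1.28],"turn":[0,0,0],"gripper":0.8},{"linear":[0,0,0],"turn":[0,0,0],"gripper":0.8},{"linear":[0,0,0],"turn":[0,0,0],"gripper":0.8}]'; python3 tc.py;python3 -c "
from ov import *
cv2.imwrite('pics/s15.png',grab_frame('side')['img'][:,:,::-1]);cv2.imwrite('pics/t15.png',grab_frame('top')['img'][:,:,::-1])"
```

```text
clock: 20.55
tcp_pos: [534.3, -95.4, 99.0]
orientation: [[-0.159, 0.969, -0.19], [0.618, 0.248, 0.746], [0.77, 0.001, -0.639]]
wrist_force: [0.4, 0.3, -1.0]
grip_width: 0.197
tunnel TCP -168.2 -0.7 99.0 lean 50.31330134724497 head 104.28269048450998 q [-33.  25.  74.  36. 118. -41.] F [ 0.4  0.3 -1. ] 0.19671925355728978 20.55
```

View pics/s15.png

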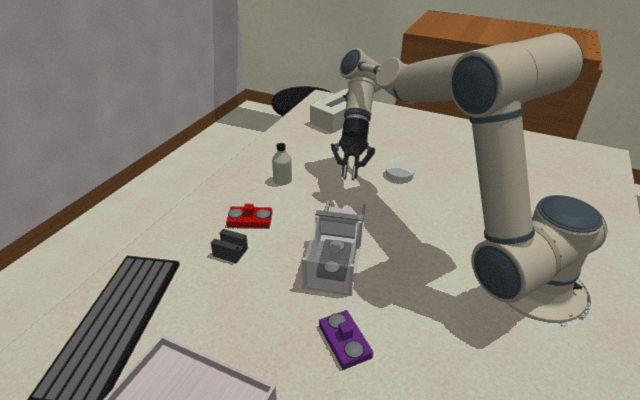

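View pics/t15.png

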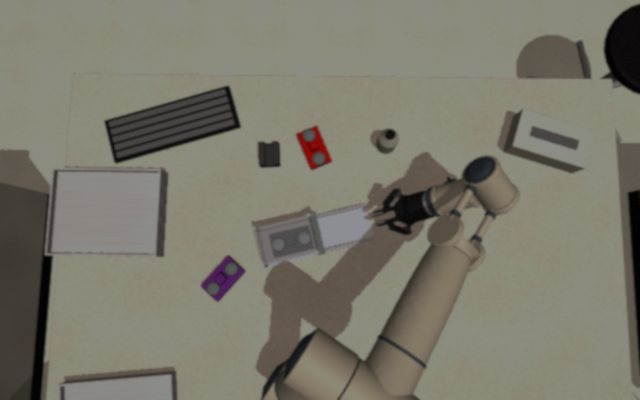

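Both pictures agree. The carrier stands in the chamber (top view 291,241) and the flap hangs shut. The bottle (387,140), the V-block (268,153) and the dish (side view 400,172) are where they started. The tool is clear of everything.

```bash
python3 -c "
from bench import *
print(sign_off())"
```

```text
the job is handed in; nothing more can be done
None
```

The lens carrier is inside the inspection chamber and upright, and the flap has closed behind its block. I signed off at about 20.7 s of the 58 s allowed.

- **What I did:** I gripped the carrier by its block, set it upright lengthwise on the entry lane, and let go. I then pushed it from behind through the gate with the tool leaned back about 50° and the fingers nearly shut. The tool was backed out and raised clear before hand-in.
- **Position:** The carrier's rear edge is about 17–20 mm along the tunnel, past the gate frame's end at 6 mm. Its front edge is at about 135–145 mm, short of the end wall at 164 mm.
- **Flap and other objects:** In the last pictures the flap hangs fully shut. The dish, bottle and V-block stand where they started, and the wrist force reads about zero.
- **Disagreement:** The two cameras disagreed by up to about 8 mm along the lane. I allowed for this, and both put the whole carrier past the gate.
- **Not measured:** I judged the flap shut from the pictures, since its hinge angle is not reported.

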